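# Close and latch an instrument enclosure

### The arm

A 7-joint arm with a two-finger parallel gripper is mounted at the origin on the work surface. World frame = base frame: x ahead of the robot, y to its left, z up, the work surface at z = 0. Lengths are in m, angles in rad, forces in N, time in s.
With the tool pointing down it reaches from about 0.4 to 0.9 m from the base axis. Payload 5.6 kg.
Tool frame: the origin (TCP) lies midway between the tips of the shut fingers; the grasp point (between the pads) lies 19 mm behind it (manip.tcp_to_grasp is the distance from the TCP to the grasp point, in m); z points along the fingers, y is the direction in which the jaws open and shut (so a half turn about z gives the same grasp; the last joint's range is limited). The gripper opens to 92 mm and grips with 3 to 60 N. Pads are 20 mm wide; open, the fingers measure 128 mm over their backs; the gripper's body (75 mm by 189 mm) begins 69 mm behind the grasp point.
Start: joints at [-1.21, 0.468, -0.012, 1.603, 0.006, 1.071, -0.056], TCP at [0.255, 0.598, 0.215] pointing down, gripper open.
Joint ranges: [-2.53, 2.53], [-0.31, 2.02], [-1.57, 1.55], [0.28, 2.44], [-1.29, 4.43], [0.15, 1.84], [-2.92, 2.92]. Speed limits (rad/s): [2.57, 2.57, 3.14, 3.14, 3.14, 3.14, 3.14].

### API

Orientations are given as a unit quaternion [x, y, z, w].
In Python, from cell import status, viewer, manip, finder gives the robot as it stands. The module is installed in compiled form; this text tells all that it offers.
- The arm moves only by the tool apply_moves, never from a script. Its argument "targets" is a list of rows, each a list of 7 numbers: the turn, a rotation vector about the tool's x, y, z in degrees, then the shift along the tool's x, y, z in mm, then the opening, from 0 (shut) to 1 (fully open). A call has 1 to 5 rows; each row is the pose to reach, as a shift and turn from the pose measured when the call began, along the tool's axes at that moment; what a row does not reach only later rows make up. A row lasts 1/8 s, in which the tool goes at most 62.5 mm and 10.7 degrees, less where a joint would pass 70% of its speed; a pose out of reach is approached as far as the arm can. A call with a gripper value outside its range is refused whole. The fingers move at their own pace and stop on an object; "squeeze" is the grip in N (left out, the last holds). Time passes only in rows, so rows that repeat a pose let the fingers close. It gives the time, the measured TCP pose, the force and the opening at its end, in the units of the state.
- status.read_state(): the state, without advancing time (a new reading comes with each control period).
- viewer.grab_frame(name): name is "scene" or "top" or "wrist"; returns the picture (420x560x3 uint8, red, green, blue); there is no depth.
- viewer.camera_info(name): a dict with "vertical_fov" (degrees; the focal length in pixels is half the picture's height over the tangent of half this angle, whatever the lens; pixels are square), "cx", "cy" (the principal point, pixels), "k1" (the pictures are not rectified: a ray, as slopes to the right and down, at radius r is drawn at 1 + k1 r^2 times it, then the intrinsics apply), "T" (4x4, takes a point from camera to world coordinates). Camera axes: x right, y up, looking along -z (the intrinsics and any distortion apply to the point x, -y, -z); pixel columns grow to the right and rows downward; lengths in m; the calibration is good to about 2 mm. A picture is of the moment at which its call begins: read the wrist's pose just before it. camera_info takes no time and is no camera call; for the wrist camera it gives the pose at the moment of the call.
- manip.hand_in(): hands the job in, once; it reports no verdict.
Trained networks look in the newest picture that a camera, given by its name, has taken for a name from the list of things; names that differ only in an ending like _2 or _b are one class to them, and where a whole thing is asked for, a point or a joint stands for the part that bears it (a point fixed in the world has none). Each returns a list of dicts, best first, with "confidence" (0 to 1); they miss things now and then, are a little off and sometimes report something else, mostly with a low value. They report only what shows in the picture. A call takes as long as a camera call.
- finder.regions_of(camera, thing): "pixels" (420x560 bool, what is visible of it) and "pixel" ([column, row] in pixels, amid what is visible of it).
The state is a dict: "time_s": time; "joint_pos": joint angles; "qvel": joint speeds; "tau": joint torques, N m; "ee_pos": TCP position; "eef_rot": TCP orientation; "force": force on the tool from outside, world axes, zero at the start; "ft_torque": the same for the moment, N m; "width": opening from 0.0 (shut) to 1.0 (fully open).
Only numpy, scipy, OpenCV 4.12 (cv2) and the standard library are available. Lean on these libraries where they do the work, as an engineer would, in place of code of your own. Each camera call takes 0.05 s, during which the arm holds its last target. There are 200 camera calls.

### The job

The grey instrument enclosure on its mounting plate has been serviced and stands ajar: close it up. Lower its cover onto the gasket, hook the latch's wire bail over the keeper on the cover, then press the lever past centre until it lies fully home against the box and the cover is drawn down tight. Press gently with the fingertips, never with more than about 25 N on the cover or the lever and without gripping the lever, and leave the other things on the bench where they are.

Things in the scene. Friction and masses are not known exactly. Their poses are not given: they have to be found in the camera images.
- mount_plate: Steel plate 200 (x) x 250 (y) x 6 mm flat on the bench, fixed. Origin: centre of its underside. A grey plastic enclosure, 150 (x) x 200 (y), is bolted on it by slotted feet, square to it and centred in y, but its centre lies anywhere from 10 mm behind to 10 mm ahead of the origin along x: find it by touch. The box's +x face, away from the robot, carries the latch. It does not shift.
- cover (a joint): Cover, hinged on the box's -x edge, axis 80 mm behind the box's centre, 101 mm high. Radians: + = open, 0 = resting on the soft gasket, about -0.013 latched. Stays where left; 1 to 5 N at its free edge shuts it. Shut: 20 deep, top 121 mm high, face flush with the box. Keeper on that face at mid-width, 22 wide: shelf top 107.5 high, upturned lip 6.5 to 9 mm out of the face, ending 112.5 high.
- lever (a joint): Steel lever, 28 wide; pivot 9 mm out of the box's +x face, 92 mm high, mid-width. Radians: 0 = hanging down flat on the box (its stop), 1.57 = level, straight out. Plate 36 long, outer face 5 mm off the pivot line; its end turns out to a tab 43 from the pivot, 10.5 off the line. Stays where left. Hooked, it takes 4 to 10 N at the end to pass dead centre (0.25), then pressing on to its stop.
- bail (a joint): Bail: loop of 4 mm steel wire, 44 mm wide overall, hinged on the lever line 11 mm from the pivot; bar centre 26 mm from that hinge. Bail direction = lever direction turned by (this value + 0.28) rad up and over toward the box; 0 = lying on the lever's outer face, about 2.25 hooked and just taut (lever 1.2), 3.02 latched. Free: stays near upright, falls in on the cover when tipped well in.
- reagent_bottle: White plastic reagent bottle, 50 mm across, 105 mm tall, standing beside the enclosure. Origin: centre of its underside. Leave alone.
- beaker: Glass beaker, 66 mm across, 85 mm tall, standing on the other side of the enclosure. Origin: centre of its underside. Leave alone.
- screwdriver: Screwdriver, 170 mm long, 26 mm thick, black handle, lying across in front of the latch side about 200 mm from the plate's centre. Origin: mid-length, on the bench. Leave alone.

How it is judged:
On the way, in this order (a step that is already met when the one before it is completed fails the run):
1. the cover is down on its gasket (value of joint cover below 0.015 rad), for 0.2 s.
2. the bail is hooked in the keeper and begins to draw the cover down, the lever still out (value of joint cover between -0.019 and -0.003 rad and value of joint lever between 0.3 and 1.25 rad and value of joint bail above 2.1 rad), for 0.05 s.
At the end, for the whole second after the job is handed in: The lever lies home (within 0.04 rad of its stop) with the bail seated in the keeper (bail above 2.7), the cover drawn tight (between -0.019 and -0.006 rad; a bail hung on the lip's top pulls it lower), bottle, beaker and screwdriver within 20 mm of where they stood, and nothing touched (value of joint lever below 0.04 rad and value of joint bail above 2.7 rad and value of joint cover between -0.019 and -0.006 rad and distance of each of reagent_bottle, beaker, screwdriver from where it was at the start of the episode below 0.02 m).
It fails at once if the cover is pushed with more than 25 N (contact force between the fingers and cover above 25 N).
It fails at once if the latch lever's handle is loaded with more than 25 N (contact force between the fingers and handle above 25 N or contact force between the fingers and handle_tab above 25 N).
It fails at once if the reagent bottle, beaker or screwdriver is knocked or shoved (more than 20 mm) (distance of any of reagent_bottle, beaker, screwdriver from where it was at the start of the episode above 0.02 m).
It also fails if it takes over 72 s, if anything falls off the work surface, if the arm or the gripper's body presses on something with over 40 N, if the wrist force passes 120 N, or if a joint passes its speed limit or range.

## Working session

There is one attempt and no reset: what is moved stays moved. The work goes in short steps, Python scripts to look and compute and a tool call to move; the robot and the scene stay as the last step left them, time stands still between calls to the robot, and variables do not carry over. Pictures are saved under pics/ and viewed, about 8 in all and at most 12, crops included, and the job is handed in when it is done.

Besides the shell and the picture viewer there is one more tool, called after "Call:" as name(argument=value, ...), one argument or row to a line, values as JSON. apply_moves: Moves the arm, as the interface text tells. Its arguments: {"type":"object","properties":{"targets":{"type":"array","items":{"type":"array","items":{"type":"number"}}},"squeeze":{"type":"number"}},"required":["targets"]}

```bash
mkdir -p pics; ls; cat > h.py <<'E'
import numpy as np, cv2
from cell import status, viewer, manip, finder
def K(i):
    f=210/np.tan(np.radians(i["vertical_fov"])/2); return f
def proj(i,P):
    P=np.atleast_2d(P); T=np.array(i["T"]); c=(P-T[:3,3])@T[:3,:3]
    x=c[:,0]/-c[:,2]; y=-c[:,1]/-c[:,2]; s=1+i["k1"]*(x*x+y*y); f=K(i)
    return np.c_[i["cx"]+f*x*s, i["cy"]+f*y*s]
def ray(i,px):
    f=K(i); xd=(px[0]-i["cx"])/f; yd=(px[1]-i["cy"])/f; x,y=xd,yd
    for _ in range(20):
        s=1+i["k1"]*(x*x+y*y); x,y=xd/s,yd/s
    T=np.array(i["T"]); return T[:3,3], T[:3,:3]@np.array([x,-y,-1])
def atz(i,px,z):
    o,d=ray(i,px); return o+d*(z-o[2])/d[2]
def save(n,im): cv2.imwrite("pics/"+n,im[:,:,::-1])
E
python3 - <<'E'
from h import *
for n in ("scene","top"):
    im=viewer.grab_frame(n); save(n+"0.png",im); i=viewer.camera_info(n); print(n,i)
    for t in ("mount_plate","cover","lever","bail","reagent_bottle","beaker","screwdriver"):
        r=finder.regions_of(n,t)
        for q in r[:1]:
            ys,xs=np.nonzero(q["pixels"]); print(t,q["confidence"],q["pixel"],xs.min(),xs.max(),ys.min(),ys.max())
print(status.read_state())
E
```

```text
pics
scene {'vertical_fov': 47.84522383106022, 'cx': 280.9918205690374, 'cy': 206.9237204235909, 'k1': -0.003096996372351949, 'T': array([[-0.81935788, -0.43396246,  0.37460546,  0.91093028],
       [ 0.573177  , -0.60759471,  0.54981524,  0.53795535],
       [-0.01099088,  0.66521068,  0.74657482,  0.71891701],
       [ 0.        ,  0.        ,  0.        ,  1.        ]])}
mount_plate 0.96 [276.5, 191.4] 206 348 152 214
cover 0.56 [278.6, 112.7] 218 340 87 142
lever 0.48 [247.8, 156.0] 237 258 146 163
bail 0.44 [244.7, 150.0] 239 258 145 160
reagent_bottle 0.61 [357.0, 206.2] 343 370 181 230
beaker 0.8 [191.0, 126.9] 171 203 108 154
screwdriver 0.66 [226.4, 214.2] 208 265 197 253
top {'vertical_fov': 55.913253237233725, 'cx': 274.0895668428632, 'cy': 210.38874036030757, 'k1': 0.02565982126703968, 'T': array([[ 0.03052385,  0.99784954, -0.05800509,  0.52615582],
       [-0.99952778,  0.03026682, -0.00530471,  0.06957668],
       [-0.00353767,  0.05813961,  0.99830219,  0.82180975],
       [ 0.        ,  0.        ,  0.        ,  1.        ]])}
mount_plate 0.67 [312.5, 230.0] 285 399 
[... 281 characters left out ...]
_s': 0.8, 'joint_pos': array([-1.21000951,  0.46747817, -0.01158487,  1.60269232,  0.00598834,
        1.07141573, -0.05632323]), 'qvel': array([-1.26546874e-04, -1.00736685e-03, -6.79802221e-04,  6.67833809e-04,
        1.06911019e-03,  6.60930598e-04, -2.24170285e-05]), 'tau': array([ 7.88435700e-04, -5.20353270e+01, -1.20584285e-02, -2.44039679e+01,
       -5.65901119e-02,  1.11923789e-02,  2.82455846e-05]), 'ee_pos': array([0.25543601, 0.59771493, 0.21460971]), 'eef_rot': array([2.00580341e-01, 9.79677256e-01, 1.75487368e-05, 2.11117826e-05]), 'force': array([ 0.37989746, -0.85307419, -0.3761273 ]), 'ft_torque': array([-0.00128911,  0.01370576, -0.02610762]), 'width': 0.9994702188369342}
```

View images.

```bash
python3 - <<'E'
import cv2,numpy as np
a=cv2.imread("pics/scene0.png")[70:270,150:390]; b=cv2.imread("pics/top0.png")[140:340,220:480]
a=cv2.resize(a,(720,600),interpolation=3); b=cv2.resize(b,(780,600),interpolation=3)
cv2.imwrite("pics/a.png",a); cv2.imwrite("pics/b.png",b)
E
```

```text
(no output)
```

View pics/a.png

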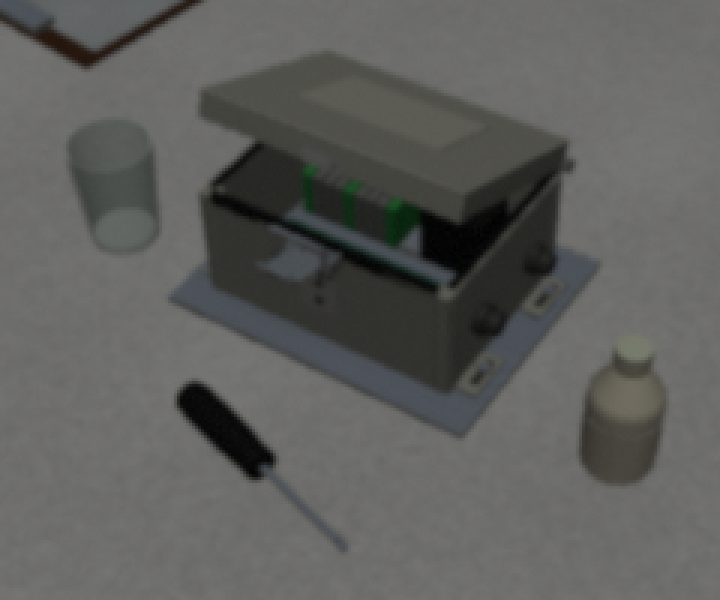

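View pics/b.png

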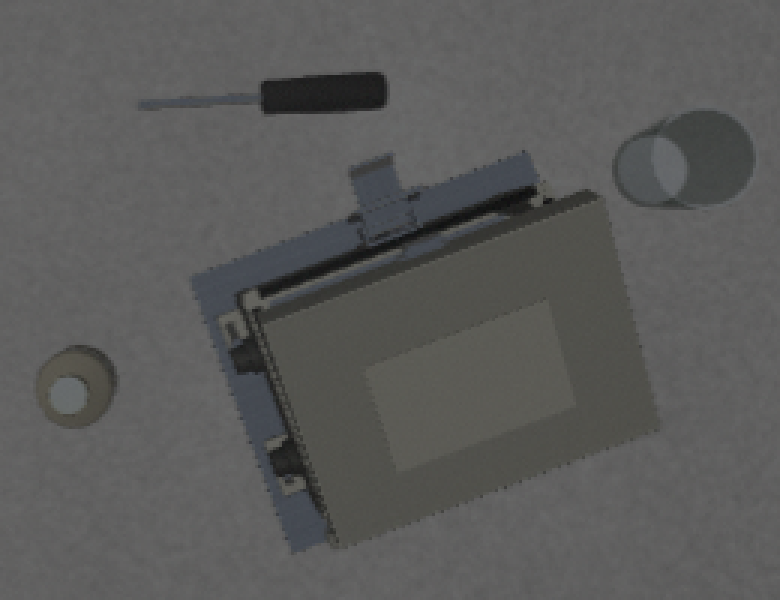

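```bash
cat >> h.py <<'E'
PL=np.array([0,0,0.])  # set later
E
python3 - <<'E'
from h import *
from scipy.optimize import least_squares
it=viewer.camera_info("top"); isc=viewer.camera_info("scene")
L=np.array([[.1,.125,.006],[.1,-.125,.006],[-.1,.125,.006]])
top=np.array([[193,275],[535,150],[292,553]])/3+[220,140]
sc=np.array([[462,435],[170,298],[598,262]])/3+[150,70]
def W(p,L):
    c,s=np.cos(p[2]),np.sin(p[2]); return np.c_[p[0]+c*L[:,0]-s*L[:,1],p[1]+s*L[:,0]+c*L[:,1],L[:,2]]
for name,f in (("top",lambda p:(proj(it,W(p,L))-top).ravel()),("sc",lambda p:(proj(isc,W(p,L))-sc).ravel()),("both",lambda p:np.r_[(proj(it,W(p,L))-top).ravel(),(proj(isc,W(p,L))-sc).ravel()])):
    r=least_squares(f,[.5,0,.35]); print(name,r.x,np.degrees(r.x[2]),r.fun.round(1))
i=viewer.camera_info("wrist"); s=status.read_state()
from scipy.spatial.transform import Rotation as R
Rt=R.from_quat(s["eef_rot"]).as_matrix(); T=np.array(i["T"])
print(i, "cam in tool",Rt.T@(T[:3,3]-s["ee_pos"]), Rt.T@T[:3,:3])
for n,px,z in (("bottle",[248.5,275],0),("beaker",[437,196],0)): print(n,atz(it,px,z))
E
```

```text
top [ 0.48389226 -0.10107808  0.37517221] 21.495784152773325 [-0.2 -0.4 -0.2  0.3  0.4  0. ]
sc [ 0.48351386 -0.09611115  0.3930259 ] 22.51872531375501 [ 0.3  0.1 -1.2 -0.3  0.9 -0.2]
both [ 0.48328597 -0.09911469  0.38152851] 21.859973194557583 [-1.3  0.3 -1.6  0.4 -0.2  0.6 -1.4 -0.6 -1.8 -1.7  0.3 -0.4]
{'vertical_fov': 59.09701268867449, 'cx': 274.78250453822574, 'cy': 211.56009091554276, 'k1': -0.059606591894025236, 'T': array([[ 3.93299759e-01, -8.82872490e-01, -2.56615403e-01,
         1.81568019e-01],
       [ 9.19410272e-01,  3.77601431e-01,  1.10008686e-01,
         6.27163220e-01],
       [-2.25299379e-04, -2.79201227e-01,  9.60232588e-01,
         3.84595030e-01],
       [ 0.00000000e+00,  0.00000000e+00,  0.00000000e+00,
         1.00000000e+00]])} cam in tool [ 0.07949179 -0.00194469 -0.16998813] [[-3.17317104e-04  9.60242168e-01  2.79168191e-01]
 [ 9.99999914e-01  2.29838491e-04  3.46086944e-04]
 [ 2.68163682e-04  2.79168277e-01 -9.60242158e-01]]
bottle [0.43906024 0.12255913 0.        ]
beaker [ 0.61400693 -0.26268383  0.        ]
```

```bash
cat >> h.py <<'E'
from scipy.spatial.transform import Rotation as R
PL=np.array([.4835,-.099,np.radians(21.8)])
def p2w(x,y,z):
    c,s=np.cos(PL[2]),np.sin(PL[2]); return np.array([PL[0]+c*x-s*y,PL[1]+s*x+c*y,z])
def w2p(w):
    c,s=np.cos(PL[2]),np.sin(PL[2]); d=np.array(w)[:2]-PL[:2]; return np.array([c*d[0]+s*d[1],-s*d[0]+c*d[1],w[2]])
def mv(x,y,z,tilt=0):
    "row to plate-frame pose, tool x=+plate x tilted about plate y by tilt deg (+: tip goes toward box side -x? see)"
    s=status.read_state(); R0=R.from_quat(s["eef_rot"])
    Rt=R.from_euler('z',PL[2])*R.from_euler('y',tilt,degrees=True)*R.from_matrix(np.diag([1,-1,-1.]))
    d=R0.inv()*Rt; t=R0.inv().apply(p2w(x,y,z)-s["ee_pos"])*1000
    print("t",s["time_s"],"plate pos",w2p(s["ee_pos"]).round(4),"F",s["force"].round(2),"w",s["width"]); print(d.as_rotvec(degrees=True).round(1),t.round(1))
E
python3 -c "
from h import *
mv(.06,0,.28)"
```

```text
t 0.8 plate pos [0.047  0.7316 0.2146] F [ 0.38 -0.85 -0.38] w 0.9994702188369342
[  0.   -0.  135.1] [-526.  -508.6  -65.4]
```

Call:
apply_moves(
  targets=[
    [0,0,10.5,-43,-42,-40,0],
    [0,0,21,-86,-84,-65,0],
    [0,0,31.5,-129,-126,-65,0],
    [0,0,42,-172,-168,-65,0],
    [0,0,52.5,-215,-210,-65,0],
  ],
)

```text
time_s: 1.42
ee_pos: [0.3697, 0.322, 0.2801]
eef_rot: [0.616, 0.788, 0.001, -0.0]
force: [1.0, 0.8, -0.0]
width: 0.475
```

```bash
python3 -c "
from h import *
mv(.06,0,.28)"
```

```text
t 1.425 plate pos [0.0507 0.4332 0.2801] F [ 0.96  0.76 -0.02] w 0.47458935829326854
[ 0.  -0.1 82.2] [-4.279e+02  6.790e+01 -2.000e-01]
```

Call:
apply_moves(
  targets=[
    [0,0,10.5,-55,9,0,0],
    [0,0,21,-110,17,0,0],
    [0,0,31.5,-165,26,0,0],
    [0,0,42,-220,35,0,0],
    [0,0,52.5,-275,43,0,0],
  ],
)

```text
time_s: 2.05
ee_pos: [0.4786, 0.0641, 0.2803]
eef_rot: [0.902, 0.432, 0.001, -0.0]
force: [-0.3, 0.4, -0.5]
width: 0.007
```

```bash
python3 -c "
from h import *
mv(.06,0,.28)"
```

```text
t 2.05 plate pos [0.056  0.1532 0.2803] F [-0.31  0.4  -0.46] w 0.007369945972679965
[-0.  -0.2 29.4] [-71.7 135.5   0.2]
```

Call:
apply_moves(
  targets=[
    [0,0,10,-25,48,0,0],
    [0,0,20,-50,95,0,0],
    [0,-0.2,29.4,-71.7,135.5,0,0],
    [0,-0.2,29.4,-71.7,135.5,0,0],
  ],
)

```text
time_s: 2.55
ee_pos: [0.5397, -0.0806, 0.2804]
eef_rot: [0.983, 0.186, -0.0, 0.001]
force: [0.1, 0.6, -0.3]
width: 0.006
```

```bash
python3 -c "
from h import *
mv(.06,0,.28)
im=viewer.grab_frame('wrist'); save('w1.png',im); cv2.imwrite('pics/w1b.png',cv2.resize(im[:,:,::-1],(800,600),interpolation=cv2.INTER_CUBIC))
np.savez('w1.npz',**{k:v for k,v in viewer.camera_info('wrist').items()})
"
```

```text
t 2.55 plate pos [ 0.059  -0.0038  0.2804] F [ 0.07  0.63 -0.32] w 0.005655990326384967
[ 0.1  0.1 -0.4] [ 1.  -3.8  0.4]
```

View pics/w1b.png

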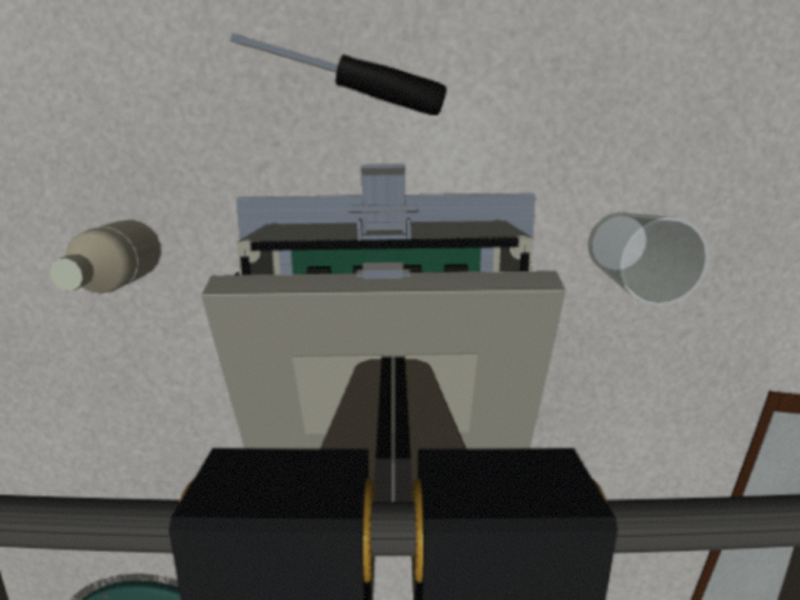

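```bash
cat >> h.py <<'E'
def latch(bx,L,b,c=0):
    "plate-frame points: tab end mid (outer), hinge mid, bar ends, lever end"
    f=bx+.075; px,pz=f+.009,.092
    d=lambda a:np.array([np.sin(a),-np.cos(a)])   # (out, z)
    u=d(L); n=d(L+np.pi/2)
    P=lambda v,y:[px+v[0],y,pz+v[1]]
    h=.011*u; bar=h+.026*d(L+b+.28)
    return np.array([P(.043*u+.0105*n,.014),P(.043*u+.0105*n,-.014),P(h,0),P(bar,.022),P(bar,-.022),P(bar,0)])
def pr(i,pts): return proj(i,np.array([p2w(*p) for p in pts]))
E
python3 - <<'E'
from h import *
i={k:v[()] if v.shape==() else v for k,v in np.load('w1.npz').items()}
s=800/560
print("plate corners",(pr(i,[[.1,.125,.006],[.1,-.125,.006]])*s).round(1), "obs 237,198 535,194")
for bx in (-.01,0,.01):
  for L in (1.3,1.57,1.8):
    print(bx,L,[ (b,(pr(i,latch(bx,L,b))*s).round(0)[[3,5]].tolist()) for b in (0.6,1.,1.3)], "tab,hinge",(pr(i,latch(bx,L,1))*s).round(0)[:3].tolist())
  print("rim",(pr(i,[[bx+.075,.1,.1],[bx+.075,-.1,.1]])*s).round(0).tolist())
im=cv2.imread('pics/w1.png')[100:205,215:320]
cv2.imwrite('pics/w1c.png',cv2.resize(im,(600,600),interpolation=cv2.INTER_CUBIC))
E
```

```text
plate corners [[239.3 195.3]
 [540.2 194.5]] obs 237,198 535,194
-0.01 1.3 [(0.6, [[355.0, 198.0], [389.0, 198.0]]), (1.0, [[354.0, 211.0], [389.0, 211.0]]), (1.3, [[354.0, 223.0], [389.0, 223.0]])] tab,hinge [[368.0, 177.0], [410.0, 177.0], [389.0, 227.0]]
-0.01 1.57 [(0.6, [[354.0, 206.0], [389.0, 206.0]]), (1.0, [[354.0, 221.0], [389.0, 221.0]]), (1.3, [[354.0, 234.0], [389.0, 234.0]])] tab,hinge [[367.0, 180.0], [411.0, 180.0], [389.0, 227.0]]
-0.01 1.8 [(0.6, [[354.0, 216.0], [389.0, 215.0]]), (1.0, [[354.0, 232.0], [389.0, 232.0]]), (1.3, [[354.0, 244.0], [389.0, 244.0]])] tab,hinge [[366.0, 187.0], [411.0, 187.0], [389.0, 228.0]]
rim [[241.0, 259.0], [537.0, 259.0]]
0 1.3 [(0.6, [[355.0, 182.0], [389.0, 182.0]]), (1.0, [[354.0, 195.0], [389.0, 195.0]]), (1.3, [[354.0, 207.0], [389.0, 207.0]])] tab,hinge [[368.0, 162.0], [410.0, 162.0], [389.0, 213.0]]
0 1.57 [(0.6, [[354.0, 190.0], [389.0, 190.0]]), (1.0, [[354.0, 205.0], [389.0, 205.0]]), (1.3, [[354.0, 218.0], [389.0, 218.0]])] tab,hinge [[367.0, 164.0], [411.0, 164.0], [389.0, 213.0]]
0 1.8 [(0.6, [[353.0, 199.0], [389.0, 199.0]]), (1.0, [[353.0, 216.0], [389.0, 216.0]]), (1.3, [[354.0, 228.0], [389.0, 228.0]])] tab,hinge [[366.0, 171.0], [411.0, 170.0], [389.0, 214.0]]
rim [[240.0, 245.0], [538.0, 244.0]]
0.01 1.3 [(0.6, [[354.0, 166.0], [389.0, 166.0]]), (1.0, [[354.0, 179.0], [389.0, 179.0]]), (1.3, [[354.0, 191.0], [389.0, 191.0]])] tab,hinge [[367.0, 146.0], [410.0, 146.0], [389.0, 198.0]]
0.01 1.57 [(0.6, [[353.0, 174.0], [389.0, 174.0]]), (1.0, [[353.0, 189.0], [389.0, 189.0]]), (1.3, [[353.0, 202.0], [389.0, 202.0]])] tab,hinge [[367.0, 148.0], [411.0, 148.0], [389.0, 198.0]]
0.01 1.8 [(0.6, [[353.0, 183.0], [389.0, 183.0]]), (1.0, [[353.0, 200.0], [389.0, 200.0]]), (1.3, [[353.0, 212.0], [389.0, 212.0]])] tab,hinge [[366.0, 154.0], [411.0, 154.0], [389.0, 198.0]]
rim [[239.0, 230.0], [539.0, 229.0]]
```

View pics/w1c.png

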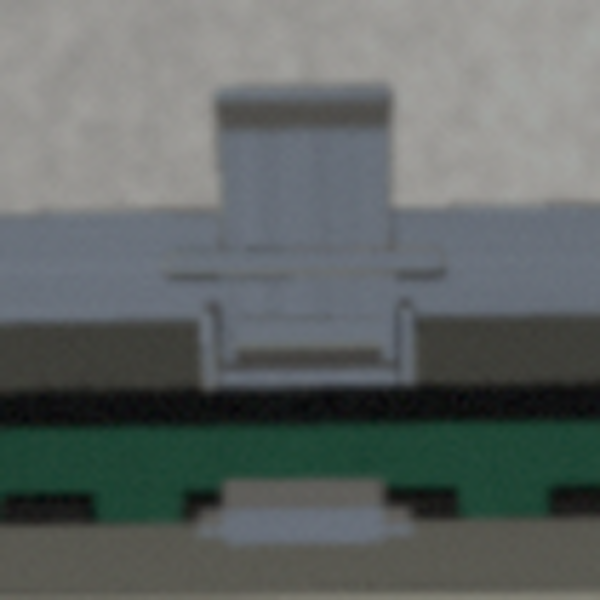

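```bash
cat >> h.py <<'E'
PL=np.r_[PL[:2]+.0025*np.array([-np.sin(PL[2]),np.cos(PL[2])]),PL[2]]
E
python3 -c "
from h import *
mv(.063,0,.19)"
```

```text
t 2.6 plate pos [ 0.0596 -0.0037  0.28  ] F [ 0.01  0.61 -0.72] w 0.002873774043307153
[ 0.   0.1 -0.1] [ 3.6 -3.7 90. ]
```

Call:
apply_moves(
  targets=[
    [0,0,0,2,-2,25,0],
    [0,0,0,3.5,-3.7,50,0],
    [0,0,0,3.5,-3.7,70,0],
    [0,0,0,3.5,-3.7,82,0],
    [0,0,0,3.5,-3.7,90,0],
  ],
)

```text
time_s: 3.22
ee_pos: [0.541, -0.0723, 0.1898]
eef_rot: [0.982, 0.189, -0.001, -0.0]
force: [0.5, -1.2, -1.5]
width: 0.003
```

Call:
apply_moves(
  targets=[
    [0,0,0,0,0,8,0],
    [0,0,0,0,0,16,0],
    [0,0,0,0,0,24,0],
    [0,0,0,0,0,32,0],
    [0,0,0,0,0,40,0],
  ],
)

```text
time_s: 3.85
ee_pos: [0.5412, -0.0723, 0.1494]
eef_rot: [0.982, 0.189, -0.0, -0.0]
force: [1.1, 0.8, 1.6]
width: 0.004
```

Call:
apply_moves(
  targets=[
    [0,0,0,0,0,6,0],
    [0,0,0,0,0,12,0],
    [0,0,0,0,0,18,0],
    [0,0,0,0,0,24,0],
    [0,0,0,0,0,27,0],
  ],
)

```text
time_s: 4.47
ee_pos: [0.541, -0.0723, 0.122]
eef_rot: [0.982, 0.189, -0.001, -0.0]
force: [1.3, 0.9, 0.3]
width: 0.006
```

Call:
apply_moves(
  targets=[
    [0,0,0,0,0,1,0],
    [0,0,0,0,0,1.5,0],
    [0,0,0,0,0,1.5,0],
  ],
)

```text
time_s: 4.85
ee_pos: [0.5409, -0.0723, 0.121]
eef_rot: [0.982, 0.189, -0.001, -0.0]
force: [-1.8, 0.2, 6.1]
width: 0.004
```

```bash
python3 -c "
from h import *
mv(.112,.06,.14)"
```

```text
t 4.85 plate pos [0.0632 0.001  0.121 ] F [-1.77  0.15  6.07] w 0.003835975170250698
[-0.1  0.1 -0. ] [ 48.7 -59.  -19. ]
```

Call:
apply_moves(
  targets=[
    [0,0,0,0,0,-15,0],
    [0,0,0,25,-35,-19,0],
    [0,0,0,49,-59,-19,0],
    [0,0,0,49,-59,10,0],
    [0,0,0,49,-59,41,0],
  ],
)

```text
time_s: 5.48
ee_pos: [0.5651, 0.0014, 0.0804]
eef_rot: [0.982, 0.19, 0.0, -0.0]
force: [0.1, -0.1, 0.6]
width: 0.003
```

Call:
apply_moves(
  targets=[
    [0,0,0,-5,0,0,0],
    [0,0,0,-8,0,0,0],
    [0,0,0,-11,0,0,0],
    [0,0,0,-14,0,0,0],
    [0,0,0,-17,0,0,0],
  ],
)

```text
time_s: 6.1
ee_pos: [0.5493, -0.0049, 0.0809]
eef_rot: [0.982, 0.19, 0.001, -0.0]
force: [0.5, 0.1, 0.6]
width: 0.001
```

```bash
python3 -c "
from h import *
mv(.080,.06,.08)
im=viewer.grab_frame('wrist'); save('w2.png',im); cv2.imwrite('pics/w2b.png',cv2.resize(im[60:270,150:430,::-1],(800,600),interpolation=cv2.INTER_CUBIC))
np.savez('w2.npz',**{k:v for k,v in viewer.camera_info('wrist').items()})
"
```

```text
t 6.1 plate pos [0.0961 0.0604 0.0809] F [0.47 0.14 0.61] w 0.0010955609938590198
[-0.  -0.1  0.1] [-16.1   0.4   0.9]
```

View pics/w2b.png

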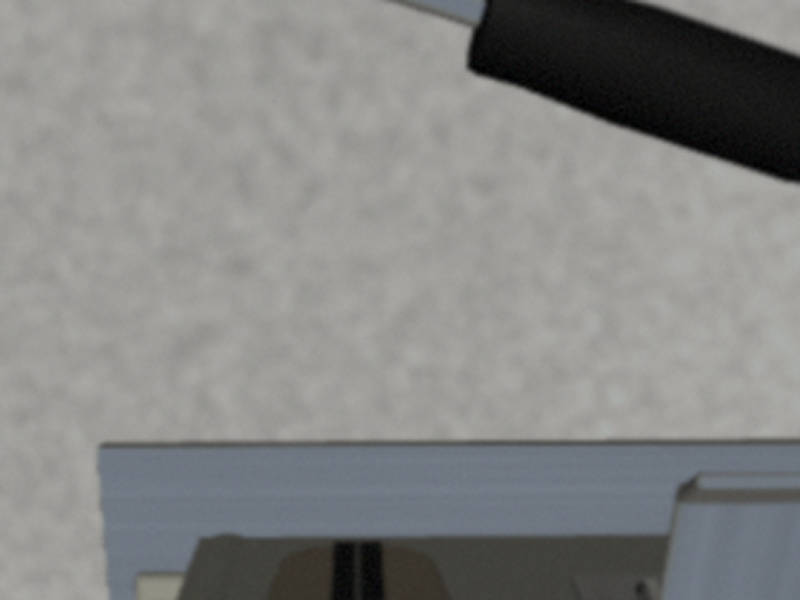

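Call:
apply_moves(
  targets=[
    [0,0,0,-2,0,0,0],
    [0,0,0,-4,0,0,0],
    [0,0,0,-5.5,0,0,0],
    [0,0,0,-7,0,0,0],
    [0,0,0,-8,0,0,0],
  ],
)

```text
time_s: 6.78
ee_pos: [0.5432, -0.0074, 0.081]
eef_rot: [0.982, 0.19, 0.002, -0.0]
force: [6.4, 1.6, -2.7]
width: 0.006
```

```bash
python3 -c "
from h import *
mv(.080,.06,.08)
i={k:v[()] if v.shape==() else v for k,v in np.load('w2.npz').items()}
print('corner pred',pr(i,[[.1,.125,.006],[.1,0,.006]]),'obs',100*.35+150,443*.35+60)
"
```

```text
t 6.775 plate pos [0.0894 0.0604 0.081 ] F [ 6.45  1.56 -2.69] w 0.005986131251657574
[ 0.  -0.2  0.1] [-9.4  0.3  1. ]
corner pred [[180.05320999 213.58576681]
 [360.82040453 213.72169671]] obs 185.0 215.04999999999998
```

```bash
python3 -c "
from h import *
ld=lambda n:{k:v[()] if v.shape==() else v for k,v in np.load(n).items()}
i1,i2=ld('w1.npz'),ld('w2.npz'); s=800/560
for L in (1.5,1.6,1.7,1.8):
  p=latch(.0044,L,1.0); print(L,'w1',(pr(i1,p)*s).round(0).tolist(),'w2',((pr(i2,p)[:1]-[150,60])/.35).round(0).tolist())
print('obs w1 tab 361.6 404.6 y164; w2 tab (685-695,478)')
r=finder.regions_of('wrist','lever'); print([(q['confidence'],q['pixel']) for q in r[:2]])
print((pr(i1,[[.1,.125,.006],[.1,-.125,.006],[.0794,.1,.1],[.0794,-.1,.1]])*s).round(0).tolist())
"
```

```text
1.5 w1 [[363.0, 156.0], [407.0, 156.0], [385.0, 206.0], [350.0, 195.0], [420.0, 195.0], [385.0, 195.0]] w2 [[662.0, 411.0]]
1.6 w1 [[363.0, 158.0], [407.0, 158.0], [385.0, 206.0], [349.0, 200.0], [420.0, 199.0], [385.0, 200.0]] w2 [[670.0, 425.0]]
1.7 w1 [[362.0, 160.0], [407.0, 160.0], [385.0, 206.0], [349.0, 204.0], [420.0, 204.0], [385.0, 204.0]] w2 [[677.0, 443.0]]
1.8 w1 [[362.0, 163.0], [407.0, 163.0], [385.0, 207.0], [349.0, 209.0], [420.0, 209.0], [385.0, 209.0]] w2 [[685.0, 464.0]]
obs w1 tab 361.6 404.6 y164; w2 tab (685-695,478)
[(0.74, [413.0, 267.6])]
[[236.0, 195.0], [537.0, 195.0], [236.0, 238.0], [535.0, 238.0]]
```

Call:
apply_moves(
  targets=[
    [0,0,0,15,0,-10,0],
    [0,0,0,35,5,-55,0],
    [0,0,0,56,40,-55,0],
    [0,0,0,56,60,-45,0],
    [0,0,0,56,60.5,-37,0],
  ],
)

```text
time_s: 7.45
ee_pos: [0.6172, -0.0447, 0.1178]
eef_rot: [0.982, 0.189, 0.001, 0.0]
force: [-0.3, -0.6, 0.0]
width: 0.002
```

```bash
python3 -c "
from h import *
mv(.0944,0,.117)"
```

```text
t 7.45 plate pos [ 0.1443 -0.0017  0.1178] F [-0.25 -0.63  0.01] w 0.002310355295540993
[ 0.1 -0.2 -0.1] [-49.9  -1.7   0.7]
```

Call:
apply_moves(
  targets=[
    [0,0,0,-10,-1,0.5,0],
    [0,0,0,-20,-1.5,0.7,0],
    [0,0,0,-28,-1.7,0.7,0],
    [0,0,0,-35,-1.7,0.7,0],
    [0,0,0,-41,-1.7,0.7,0],
  ],
)

```text
time_s: 8.07
ee_pos: [0.5782, -0.0582, 0.1173]
eef_rot: [0.982, 0.189, 0.002, 0.0]
force: [-0.4, -0.0, -0.3]
width: 0.003
```

Call:
apply_moves(
  targets=[
    [0,0,0,-3,0,0,0],
    [0,0,0,-5,0,0,0],
    [0,0,0,-7,0,0,0],
    [0,0,0,-9,0,0,0],
    [0,0,0,-9,0,0,0],
  ],
)

```text
time_s: 8.7
ee_pos: [0.5697, -0.0616, 0.1172]
eef_rot: [0.982, 0.189, 0.002, 0.0]
force: [0.2, -0.7, 0.0]
width: 0.005
```

```bash
python3 -c "
from h import *
mv(.14,0,.15)
im=viewer.grab_frame('scene'); save('s3.png',im); cv2.imwrite('pics/s3b.png',cv2.resize(im[110:200,190:310,::-1],(800,600),interpolation=cv2.INTER_CUBIC))
"
```

```text
t 8.7 plate pos [0.0939 0.0002 0.1172] F [ 0.25 -0.68  0.03] w 0.005142629697006129
[ 0.1 -0.2 -0.1] [ 46.2   0.2 -32.6]
```

View pics/s3b.png

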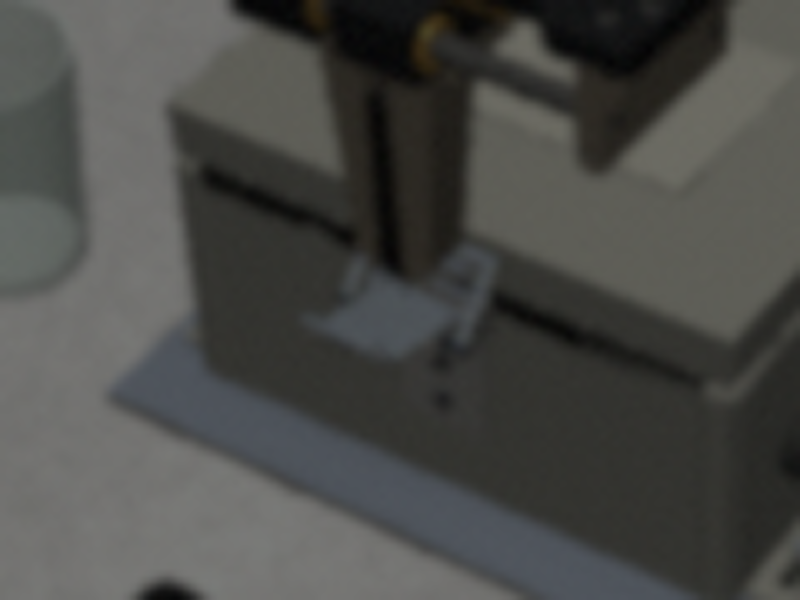

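Call:
apply_moves(
  targets=[
    [0,0,0,4,0,-15,0],
    [0,0,0,6,0,-40,0],
    [0,0,0,6,-25,-53,0],
    [0,0,0,6,-50,-53,0],
    [0,0,0,6,-50,-53,0],
  ],
)

```text
time_s: 9.38
ee_pos: [0.557, -0.0109, 0.1711]
eef_rot: [0.982, 0.19, 0.002, -0.0]
force: [0.3, -0.4, 0.8]
width: 0.005
```

```bash
python3 -c "
from h import *
mv(.14,0,.15)
im=viewer.grab_frame('wrist'); save('w4.png',im); cv2.imwrite('pics/w4b.png',cv2.resize(im[120:330,220:500,::-1],(800,600),interpolation=cv2.INTER_CUBIC))
np.savez('w4.npz',**{k:v for k,v in viewer.camera_info('wrist').items()})
"
```

```text
t 9.375 plate pos [0.101  0.052  0.1711] F [ 0.32 -0.42  0.76] w 0.004909666650029375
[ 0.  -0.3  0.1] [38.8 52.1 21.3]
```

View pics/w4b.png

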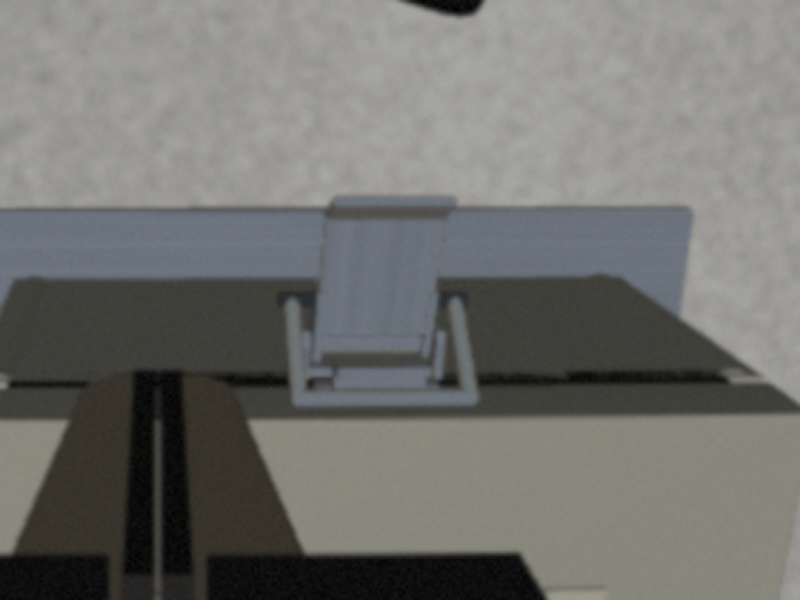

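```bash
python3 -c "
from h import *
i={k:v[()] if v.shape==() else v for k,v in np.load('w4.npz').items()}
cr=lambda p:((pr(i,p)-[220,120])/.35).round(0).tolist()
f=.0794
print('lip',cr([[f+.0065,.011,.1125],[f+.009,-.011,.1125]]),'cover top edge',cr([[f,0,.121]]))
for L in (1.65,1.75,1.85):
  for b in (1.2,1.4,1.6): 
    p=latch(.0044,L,b); print(L,b,'bar out,z',((p[5]-[f,0,0])*1000).round(1),cr(p))
"
```

```text
lip [[322.0, 368.0], [417.0, 357.0]] cover top edge [[375.0, 408.0]]
1.65 1.2 bar out,z [ 20.3   0.  118.9] [[313.0, 173.0], [436.0, 173.0], [357.0, 287.0], [280.0, 321.0], [476.0, 320.0], [379.0, 321.0]]
1.65 1.4 bar out,z [ 15.1   0.  118.4] [[313.0, 173.0], [436.0, 173.0], [357.0, 287.0], [279.0, 342.0], [474.0, 341.0], [377.0, 342.0]]
1.65 1.6 bar out,z [ 10.1   0.  116.9] [[313.0, 173.0], [436.0, 173.0], [357.0, 287.0], [278.0, 360.0], [470.0, 360.0], [374.0, 360.0]]
1.75 1.2 bar out,z [ 17.5   0.  119.9] [[316.0, 184.0], [440.0, 184.0], [358.0, 289.0], [280.0, 334.0], [476.0, 333.0], [379.0, 334.0]]
1.75 1.4 bar out,z [ 12.4   0.  118.9] [[316.0, 184.0], [440.0, 184.0], [358.0, 289.0], [279.0, 354.0], [473.0, 353.0], [376.0, 354.0]]
1.75 1.6 bar out,z [  7.6   0.  116.9] [[316.0, 184.0], [440.0, 184.0], [358.0, 289.0], [277.0, 370.0], [469.0, 370.0], [373.0, 370.0]]
1.85 1.2 bar out,z [ 14.7   0.  120.6] [[318.0, 196.0], [444.0, 197.0], [359.0, 291.0], [280.0, 347.0], [476.0, 346.0], [379.0, 347.0]]
1.85 1.4 bar out,z [  9.7   0.  119.1] [[318.0, 196.0], [444.0, 197.0], [359.0, 291.0], [279.0, 365.0], [473.0, 365.0], [376.0, 365.0]]
1.85 1.6 bar out,z [  5.1   0.  116.7] [[318.0, 196.0], [444.0, 197.0], [359.0, 291.0], [277.0, 380.0], [468.0, 379.0], [373.0, 380.0]]
```

```bash
python3 -c "
from h import *
mv(.129,-.002,.12)"
```

```text
t 9.425 plate pos [0.1007 0.0505 0.1711] F [-0.58 -0.56  0.38] w -0.0021987786411073675
[ 0.1 -0.3  0. ] [28.1 52.5 51.2]
```

Call:
apply_moves(
  targets=[
    [0,-0.3,0,14,26,0,0],
    [0,-0.3,0,28,52.5,10,0],
    [0,-0.3,0,28,52.5,30,0],
    [0,-0.3,0,28,52.5,44,0],
    [0,-0.3,0,28,52.5,51,0],
  ],
)

```text
time_s: 10.05
ee_pos: [0.6018, -0.0501, 0.1188]
eef_rot: [0.982, 0.19, -0.001, 0.0]
force: [0.3, 0.3, -0.7]
width: 0.006
```

Call:
apply_moves(
  targets=[
    [0,0,0,0,0,5,0],
    [0,0,0,0,0,10,0],
    [0,0,0,0,0,15,0],
    [0,0,0,0,0,20,0],
    [0,0,0,0,0,25,0],
  ],
)

```text
time_s: 10.68
ee_pos: [0.6017, -0.0502, 0.0936]
eef_rot: [0.982, 0.19, -0.001, 0.0]
force: [2.0, 0.4, 2.3]
width: 0.006
```

```bash
python3 -c "
from h import *
mv(.129,-.002,.09)"
```

```text
t 10.675 plate pos [ 0.1279 -0.0011  0.0936] F [2.01 0.42 2.29] w 0.00581701538781866
[0.  0.1 0.1] [1.1 0.9 3.6]
```

```bash
python3 -c "
from h import *
mv(.155,.045,.115,45)"
```

```text
t 10.675 plate pos [ 0.1279 -0.0011  0.0936] F [2.01 0.42 2.29] w 0.00581701538781866
[  0.  -44.9   0.1] [ 27.1 -46.1 -21.5]
```

Call:
apply_moves(
  targets=[
    [0,0,0,5,0,-18,0],
    [0,-10.5,0,20,-12,-30,0],
    [0,-21,0,27,-25,-30,0],
    [0,-31.5,0,27,-40,-25,0],
    [0,-42,0,27,-46,-21,0],
  ],
)

```text
time_s: 11.3
ee_pos: [0.6104, 0.0042, 0.1162]
eef_rot: [0.915, 0.177, -0.355, 0.07]
force: [1.2, -0.6, 0.4]
width: 0.009
```

```bash
python3 -c "
from h import *
mv(.155,.045,.115,45); print(status.read_state()['joint_pos'].round(2))
im=viewer.grab_frame('wrist'); save('w5.png',im); cv2.imwrite('pics/w5b.png',cv2.resize(im[:,:,::-1],(800,600),interpolation=cv2.INTER_CUBIC))
np.savez('w5.npz',**{k:v for k,v in viewer.camera_info('wrist').items()})
"
```

```text
t 11.3 plate pos [0.1561 0.0462 0.1162] F [ 1.21 -0.63  0.36] w 0.009152628405684307
[ 0.2 -2.6  0.1] [-0.   1.2  1.6]
[-0.47  1.02  0.63  1.22 -0.21  1.72 -1.05]
```

View pics/w5b.png

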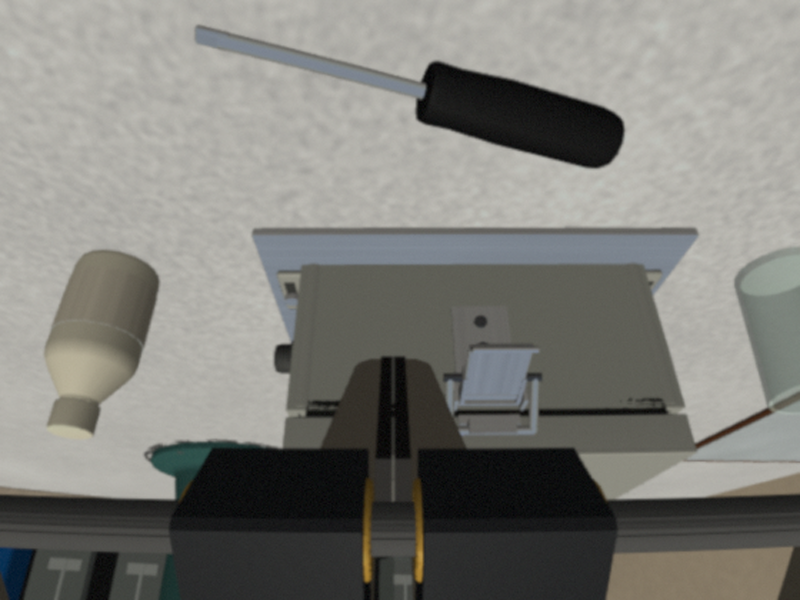

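```bash
python3 -c "
from h import *
i={k:v[()] if v.shape==() else v for k,v in np.load('w5.npz').items()}
cr=lambda p:(pr(i,p)*800/560).round(0).tolist()
f=.0794;y=-.001
print('lip',cr([[f+.009,.011,.1125],[f+.009,-.011,.1125],[f+.009,0,.1075]]),'cover top/bottom edge',cr([[f,0,.121],[f,0,.101],[f,-.1,.121]]))
for L in (1.3,1.4,1.5):
  for b in (1.9,2.0,2.1): 
    p=latch(.0044,L,b); print(L,b,'bar out,z',((p[5]-[f,0,0])*1000).round(1),cr(p))
"
python3 -c "
import cv2
im=cv2.imread('pics/w5.png')[225:315,290:410]; cv2.imwrite('pics/w5c.png',cv2.resize(im,(800,600),interpolation=cv2.INTER_CUBIC))"
```

```text
lip [[472.0, 447.0], [520.0, 446.0], [495.0, 436.0]] cover top/bottom edge [[494.0, 470.0], [490.0, 428.0], [704.0, 467.0]]
1.3 1.9 bar out,z [ 11.    0.  113.6] [[475.0, 363.0], [545.0, 363.0], [495.0, 390.0], [448.0, 448.0], [545.0, 447.0], [497.0, 448.0]]
1.3 2.0 bar out,z [  8.6   0.  112.6] [[475.0, 363.0], [545.0, 363.0], [495.0, 390.0], [448.0, 447.0], [544.0, 447.0], [496.0, 447.0]]
1.3 2.1 bar out,z [  6.3   0.  111.4] [[475.0, 363.0], [545.0, 363.0], [495.0, 390.0], [447.0, 446.0], [542.0, 445.0], [495.0, 446.0]]
1.4 1.9 bar out,z [  8.8   0.  113.7] [[476.0, 373.0], [546.0, 373.0], [495.0, 392.0], [448.0, 449.0], [544.0, 449.0], [496.0, 449.0]]
1.4 2.0 bar out,z [  6.5   0.  112.5] [[476.0, 373.0], [546.0, 373.0], [495.0, 392.0], [447.0, 448.0], [542.0, 448.0], [495.0, 448.0]]
1.4 2.1 bar out,z [  4.3   0.  111. ] [[476.0, 373.0], [546.0, 373.0], [495.0, 392.0], [446.0, 446.0], [541.0, 446.0], [494.0, 446.0]]
1.5 1.9 bar out,z [  6.6   0.  113.5] [[477.0, 384.0], [547.0, 384.0], [496.0, 394.0], [447.0, 450.0], [543.0, 450.0], [495.0, 450.0]]
1.5 2.0 bar out,z [  4.5   0.  112.1] [[477.0, 384.0], [547.0, 384.0], [496.0, 394.0], [447.0, 448.0], [541.0, 448.0], [494.0, 448.0]]
1.5 2.1 bar out,z [  2.5   0.  110.4] [[477.0, 384.0], [547.0, 384.0], [496.0, 394.0], [446.0, 446.0], [540.0, 446.0], [493.0, 446.0]]
```

View pics/w5c.png

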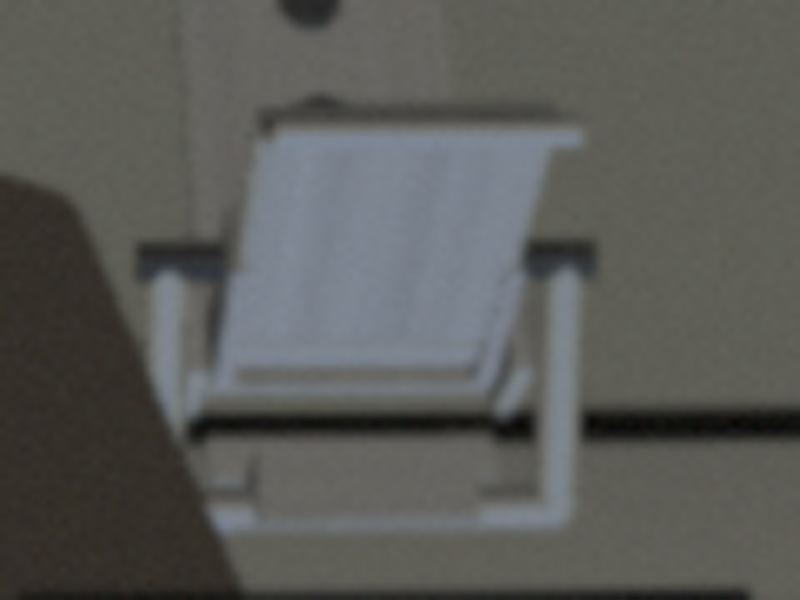

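```bash
cat >> h.py <<'E'
def arc(Ls,tilt=42,off=3):
    f=.0794; t=np.radians(tilt)
    for L in Ls:
        a=L+.2395; o=.009+.04426*np.sin(a)+off*1e-3*np.cos(t); z=.092-.04426*np.cos(a)-off*1e-3*np.sin(t)
        print(L,end=' '); mv(f+o,-.002,z,tilt)
E
python3 -c "
from h import *
mv(.1415,-.002,.0987,42)"
```

```text
t 11.35 plate pos [0.1552 0.0483 0.1076] F [-5.23  2.33 -8.31] w 0.005794706616081596
[0.2 1.3 0.3] [-4.1 50.2 16.1]
```

```bash
python3 -c "
from h import *
mv(.1415,-.002,.0987,42); viewer.grab_frame('top')
mv(.1415,-.002,.0987,42); s=status.read_state(); print(s['joint_pos'].round(3),s['qvel'].round(3))"
```

```text
t 11.35 plate pos [0.1552 0.0483 0.1076] F [-5.23  2.33 -8.31] w 0.005794706616081596
[0.2 1.3 0.3] [-4.1 50.2 16.1]
t 11.4 plate pos [0.1545 0.0477 0.1074] F [-0.49  1.41 -2.74] w 0.005551821068512545
[0.2 0.9 0.3] [-3.8 49.7 15.4]
[-0.472  1.029  0.623  1.227 -0.215  1.714 -1.054] [ 0.009 -0.142  0.044  0.105 -0.007 -0.104  0.014]
```

Call:
apply_moves(
  targets=[
    [0,1,0,-2,20,5,0],
    [0,1,0,-4,40,12,0],
    [0,1,0,-4,50,13,0],
    [0,1,0,-4,50,13,0],
  ],
)

```text
time_s: 11.9
ee_pos: [0.6165, -0.0478, 0.1023]
eef_rot: [0.917, 0.178, -0.35, 0.067]
force: [-0.3, -0.1, -0.0]
width: 0.007
```

```bash
python3 -c "
from h import *
mv(.1415,-.002,.0987,42); viewer.grab_frame('top')
mv(.1415,-.002,.0987,42); arc([1.35,1.25,1.15,1.05])"
```

```text
t 11.9 plate pos [ 0.1425 -0.0044  0.1023] F [-0.31 -0.13 -0.03] w 0.007433480976020876
[ 0.1 -0.3  0.1] [ 1.7 -2.4  3.3]
t 11.95 plate pos [ 0.1431 -0.0031  0.1018] F [-0.78 -0.26 -0.18] w 0.004521568686591863
[ 0.1 -0.3  0.2] [ 0.9 -1.1  3.4]
1.35 t 11.95 plate pos [ 0.1431 -0.0031  0.1018] F [-0.78 -0.26 -0.18] w 0.004521568686591863
[ 0.1 -0.3  0.2] [ 1.2 -1.1 13.7]
1.25 t 11.95 plate pos [ 0.1431 -0.0031  0.1018] F [-0.78 -0.26 -0.18] w 0.004521568686591863
[ 0.1 -0.3  0.2] [ 4.1 -1.1 17. ]
1.15 t 11.95 plate pos [ 0.1431 -0.0031  0.1018] F [-0.78 -0.26 -0.18] w 0.004521568686591863
[ 0.1 -0.3  0.2] [ 6.6 -1.1 20.7]
1.05 t 11.95 plate pos [ 0.1431 -0.0031  0.1018] F [-0.78 -0.26 -0.18] w 0.004521568686591863
[ 0.1 -0.3  0.2] [ 8.7 -1.1 24.6]
```

Good, stable. Push along the arc.

Call:
apply_moves(
  targets=[
    [0,0,0,1,-1,9,0],
    [0,0,0,2.5,-1,15,0],
    [0,0,0,4,-1,17,0],
    [0,0,0,5.5,-1,19,0],
    [0,0,0,6.6,-1,20.7,0],
  ],
)

```text
time_s: 12.58
ee_pos: [0.6084, -0.0479, 0.0818]
eef_rot: [0.917, 0.179, -0.349, 0.067]
force: [4.2, 2.7, 1.4]
width: 0.009
```

```bash
python3 -c "
from h import *
arc([1.05,.95,.85,.75])"
```

```text
1.05 t 12.575 plate pos [ 0.1349 -0.0015  0.0818] F [4.19 2.71 1.39] w 0.009217923795023978
[ 0.1 -0.3  0.3] [1.4 0.5 4.2]
0.95 t 12.575 plate pos [ 0.1349 -0.0015  0.0818] F [4.19 2.71 1.39] w 0.009217923795023978
[ 0.1 -0.3  0.3] [3.1 0.5 8.3]
0.85 t 12.575 plate pos [ 0.1349 -0.0015  0.0818] F [4.19 2.71 1.39] w 0.009217923795023978
[ 0.1 -0.3  0.3] [ 4.4  0.5 12.5]
0.75 t 12.575 plate pos [ 0.1349 -0.0015  0.0818] F [4.19 2.71 1.39] w 0.009217923795023978
[ 0.1 -0.3  0.3] [ 5.3  0.5 16.9]
```

Call:
apply_moves(
  targets=[
    [0,0,0,0.8,0.5,2.5,0],
    [0,0,0,1.4,0.5,5,0],
    [0,0,0,2.5,0.5,7.5,0],
    [0,0,0,3.2,0.5,10,0],
    [0,0,0,4,0.5,12.5,0],
  ],
)

```text
time_s: 13.2
ee_pos: [0.6043, -0.0496, 0.0696]
eef_rot: [0.918, 0.18, -0.348, 0.067]
force: [4.6, 4.1, 0.7]
width: 0.003
```

```bash
python3 -c "
from h import *
arc([.75,.65,.55,.45])"
```

```text
0.75 t 13.2 plate pos [ 0.1305 -0.0015  0.0696] F [4.61 4.05 0.65] w 0.0029281057534590533
[ 0.1 -0.5  0.3] [0.4 0.5 4.8]
0.65 t 13.2 plate pos [ 0.1305 -0.0015  0.0696] F [4.61 4.05 0.65] w 0.0029281057534590533
[ 0.1 -0.5  0.3] [0.8 0.5 9.2]
0.55 t 13.2 plate pos [ 0.1305 -0.0015  0.0696] F [4.61 4.05 0.65] w 0.0029281057534590533
[ 0.1 -0.5  0.3] [ 0.8  0.5 13.6]
0.45 t 13.2 plate pos [ 0.1305 -0.0015  0.0696] F [4.61 4.05 0.65] w 0.0029281057534590533
[ 0.1 -0.5  0.3] [ 0.4  0.5 18. ]
```

Call:
apply_moves(
  targets=[
    [0,0,0,0.2,0.5,2.8,0],
    [0,0,0,0.4,0.5,5.5,0],
    [0,0,0,0.6,0.5,8,0],
    [0,0,0,0.8,0.5,10.5,0],
    [0,0,0,0.8,0.5,13,0],
  ],
)

```text
time_s: 13.82
ee_pos: [0.5971, -0.0526, 0.059]
eef_rot: [0.918, 0.18, -0.348, 0.066]
force: [3.1, 3.3, 0.8]
width: 0.004
```

```bash
python3 -c "
from h import *
arc([.45,.35,.25,.15])
im=viewer.grab_frame('scene'); save('s6.png',im); cv2.imwrite('pics/s6b.png',cv2.resize(im[110:200,190:310,::-1],(800,600),interpolation=cv2.INTER_CUBIC))"
```

```text
0.45 t 13.825 plate pos [ 0.1227 -0.0016  0.059 ] F [3.13 3.25 0.81] w 0.003658554755741651
[ 0.1 -0.5  0.4] [-0.9  0.4  5. ]
0.35 t 13.825 plate pos [ 0.1227 -0.0016  0.059 ] F [3.13 3.25 0.81] w 0.003658554755741651
[ 0.1 -0.5  0.4] [-1.8  0.4  9.3]
0.25 t 13.825 plate pos [ 0.1227 -0.0016  0.059 ] F [3.13 3.25 0.81] w 0.003658554755741651
[ 0.1 -0.5  0.4] [-3.1  0.4 13.5]
0.15 t 13.825 plate pos [ 0.1227 -0.0016  0.059 ] F [3.13 3.25 0.81] w 0.003658554755741651
[ 0.1 -0.5  0.4] [-4.9  0.3 17.6]
```

View pics/s6b.png

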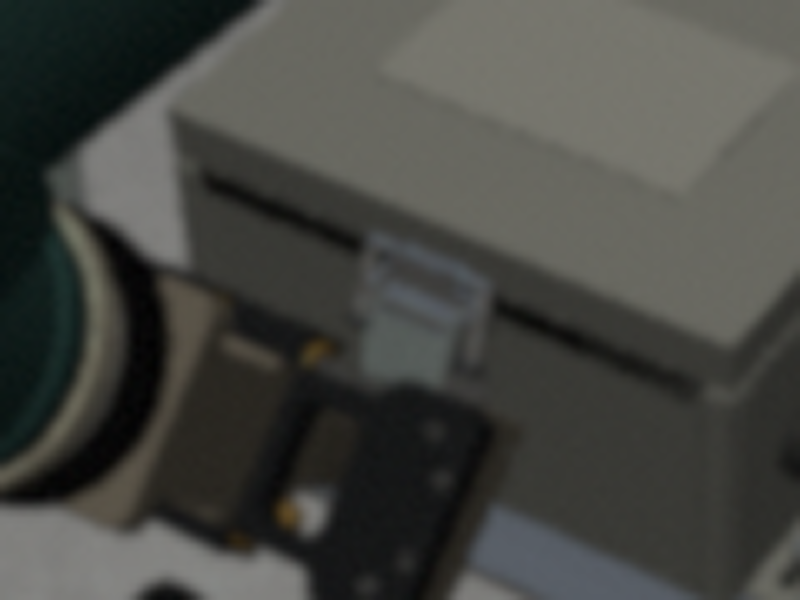

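Call:
apply_moves(
  targets=[
    [0,0,0,-0.5,0.4,3,0],
    [0,0,0,-0.9,0.4,5,0],
    [0,0,0,-1.3,0.4,7.2,0],
    [0,0,0,-1.8,0.4,9.3,0],
    [0,0,0,-2.4,0.4,11.4,0],
  ],
)

```text
time_s: 14.5
ee_pos: [0.5878, -0.0569, 0.0518]
eef_rot: [0.917, 0.18, -0.349, 0.066]
force: [1.1, 3.6, 1.8]
width: 0.004
```

```bash
python3 -c "
from h import *
arc([.25,.15,.05,0,-.05])"
```

```text
0.25 t 14.5 plate pos [ 0.1125 -0.0022  0.0518] F [1.1  3.57 1.81] w 0.0035969582267546033
[ 0.1 -0.4  0.3] [-0.2 -0.2  1.4]
0.15 t 14.5 plate pos [ 0.1125 -0.0022  0.0518] F [1.1  3.57 1.81] w 0.0035969582267546033
[ 0.1 -0.4  0.3] [-1.9 -0.2  5.5]
0.05 t 14.5 plate pos [ 0.1125 -0.0022  0.0518] F [1.1  3.57 1.81] w 0.0035969582267546033
[ 0.1 -0.4  0.3] [-4.1 -0.2  9.3]
0 t 14.5 plate pos [ 0.1125 -0.0022  0.0518] F [1.1  3.57 1.81] w 0.0035969582267546033
[ 0.1 -0.4  0.3] [-5.3 -0.2 11.2]
-0.05 t 14.5 plate pos [ 0.1125 -0.0022  0.0518] F [1.1  3.57 1.81] w 0.0035969582267546033
[ 0.1 -0.4  0.3] [-6.6 -0.2 13. ]
```

Call:
apply_moves(
  targets=[
    [0,0,0,-1,-0.2,3.5,0],
    [0,0,0,-2,-0.2,5.5,0],
    [0,0,0,-3,-0.2,7.4,0],
    [0,0,0,-4.1,-0.2,9.3,0],
    [0,0,0,-5.3,-0.2,11.2,0],
  ],
)

```text
time_s: 15.12
ee_pos: [0.5788, -0.0609, 0.0477]
eef_rot: [0.918, 0.18, -0.347, 0.067]
force: [7.5, 2.9, 6.9]
width: 0.005
```

```bash
python3 -c "
from h import *
arc([0,-.05])"
```

```text
0 t 15.125 plate pos [ 0.1027 -0.0025  0.0477] F [7.52 2.86 6.89] w 0.004851921075869712
[ 0.2 -0.6  0.4] [-0.7 -0.5  1.5]
-0.05 t 15.125 plate pos [ 0.1027 -0.0025  0.0477] F [7.52 2.86 6.89] w 0.004851921075869712
[ 0.2 -0.6  0.4] [-2.  -0.5  3.3]
```

Call:
apply_moves(
  targets=[
    [0,0,0,-0.7,0,2,0],
    [0,0,0,-1,0,2.6,0],
    [0,0,0,-1,0,2.6,0],
  ],
)

```text
time_s: 15.5
ee_pos: [0.5789, -0.0608, 0.0477]
eef_rot: [0.919, 0.181, -0.345, 0.067]
force: [5.8, 3.3, 6.5]
width: 0.006
```

```bash
python3 -c "
from h import *
arc([0,-.05])"
```

```text
0 t 15.5 plate pos [ 0.1027 -0.0025  0.0477] F [5.84 3.34 6.48] w 0.005966672211277975
[ 0.3 -0.9  0.4] [-0.7 -0.5  1.6]
-0.05 t 15.5 plate pos [ 0.1027 -0.0025  0.0477] F [5.84 3.34 6.48] w 0.005966672211277975
[ 0.3 -0.9  0.4] [-2.1 -0.5  3.3]
```

Call:
apply_moves(
  targets=[
    [0,0,0,1,0,-4,0],
    [0,0,0,1,0,-20,0],
    [0,0,0,1,-25,-45,0],
    [0,0,0,1,-48,-60,0],
    [0,0,0,1,-48,-60,0],
  ],
)

```text
time_s: 16.12
ee_pos: [0.5987, 0.0018, 0.0927]
eef_rot: [0.919, 0.184, -0.343, 0.067]
force: [1.0, -0.4, 0.5]
width: 0.007
```

```bash
python3 -c "
from h import *
mv(.155,.045,.115,42)
im=viewer.grab_frame('wrist'); save('w7.png',im)
i=viewer.camera_info('wrist'); print((pr(i,latch(.0044,0,3.02))).round(0).tolist())
cv2.imwrite('pics/w7b.png',cv2.resize(im[150:330,250:490,::-1],(800,600),interpolation=cv2.INTER_CUBIC))"
```

```text
t 16.125 plate pos [0.1444 0.0483 0.0927] F [ 0.99 -0.41  0.45] w 0.006867974684321065
[ 0.4 -1.   0.7] [ -6.6   3.4 -23.8]
[[322.0, 234.0], [364.0, 234.0], [345.0, 286.0], [313.0, 328.0], [384.0, 328.0], [348.0, 328.0]]
```

View pics/w7b.png

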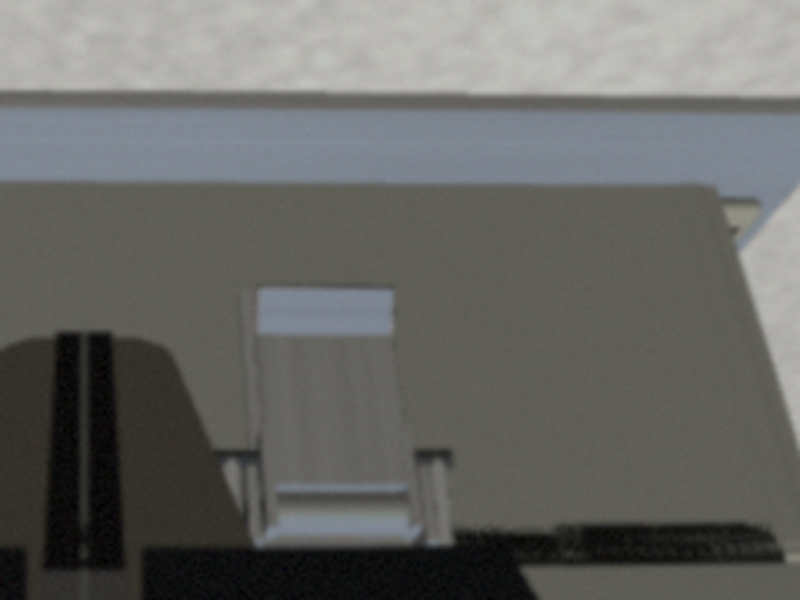

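```bash
python3 -c "
from h import *
i=viewer.camera_info('wrist')
for L in (0,.05,.1,.2): print(L,pr(i,latch(.0044,L,3.02)).round(1)[:3].tolist())
print('plate edge',pr(i,[[.1,-.02,.006],[.1,-.05,.006]]).round(1).tolist(),'obs y 178.5; tab obs (327.4,236)-(368,236)')
mv(.13,-.002,.08,0)"
```

```text
0 [[322.3, 234.2], [364.4, 234.4], [345.4, 286.0]]
0.05 [[322.7, 233.4], [365.2, 233.6], [345.6, 285.7]]
0.1 [[323.2, 232.7], [366.0, 232.9], [345.7, 285.4]]
0.2 [[324.2, 231.8], [367.7, 232.0], [346.1, 285.0]]
plate edge [[365.2, 181.7], [406.0, 182.1]] obs y 178.5; tab obs (327.4,236)-(368,236)
t 16.175 plate pos [0.1429 0.0467 0.0923] F [-0.32 -0.14 -0.02] w 0.006593615859292397
[ 0.1 41.1  0.6] [-2.1 48.5 18.1]
```

Call:
apply_moves(
  targets=[
    [0,10.3,0,0,12,-5,0],
    [0,20.6,0,2,24,-5,0],
    [0,30.9,0,0,36,5,0],
    [0,41.1,0.6,-2,48.5,18,0],
    [0,41.1,0.6,-2,48.5,18,0],
  ],
)

```text
time_s: 16.8
ee_pos: [0.5981, -0.0553, 0.0793]
eef_rot: [0.983, 0.185, -0.002, 0.001]
force: [0.8, -0.0, 0.3]
width: 0.005
```

```bash
python3 -c "
from h import *
mv(.115,-.002,.045,0)"
```

```text
t 16.8 plate pos [ 0.1226 -0.0045  0.0793] F [ 0.75 -0.02  0.35] w 0.004921414688142821
[ 0.   0.3 -0.5] [-7.5 -2.5 34.3]
```

Call:
apply_moves(
  targets=[
    [0,0.3,-0.5,0,-2.5,18,0],
    [0,0.3,-0.5,0,-2.5,34,0],
    [0,0.3,-0.5,-5,-2.5,34,0],
    [0,0.3,-0.5,-9,-2.5,34,0],
    [0,0.3,-0.5,-12,-2.5,34,0],
  ],
)

```text
time_s: 17.42
ee_pos: [0.5861, -0.0576, 0.0458]
eef_rot: [0.982, 0.189, 0.001, 0.0]
force: [-0.4, 0.7, 0.6]
width: 0.007
```

```bash
python3 -c "
from h import *
mv(.107,-.002,.045,0)"
```

```text
t 17.425 plate pos [ 0.1107 -0.0022  0.0458] F [-0.45  0.74  0.62] w 0.007233436945925749
[ 0.1 -0.1  0. ] [-3.7 -0.2  0.8]
```

Call:
apply_moves(
  targets=[
    [0,0,0,-1,0,0,0],
    [0,0,0,-2,0,0,0],
    [0,0,0,-2.8,0,0,0],
    [0,0,0,-3.5,0,0,0],
    [0,0,0,-3.7,0,0,0],
  ],
)

```text
time_s: 18.05
ee_pos: [0.5847, -0.0582, 0.0463]
eef_rot: [0.982, 0.19, 0.003, 0.001]
force: [6.3, 2.4, -1.0]
width: 0.003
```

```bash
python3 -c "
from h import *
mv(.107,-.002,.045,0)"
```

```text
t 18.05 plate pos [ 0.1091 -0.0022  0.0463] F [ 6.29  2.43 -1.05] w 0.0030057550923637496
[ 0.1 -0.3  0.1] [-2.1 -0.2  1.3]
```

Call:
apply_moves(
  targets=[
    [0,0,0,15,0,0,0],
    [0,0,0,40,0,-30,0],
    [0,0,0,20,-25,-80,0],
    [0,0,0,0,-50,-120,0],
    [0,0,0,0,-52,-125,0],
  ],
)

```text
time_s: 18.68
ee_pos: [0.5649, -0.0087, 0.1735]
eef_rot: [0.982, 0.19, 0.004, 0.0]
force: [-0.1, -0.2, -0.2]
width: 0.002
```

```bash
python3 -c "
from h import *
mv(.101,.05,.171)
im=viewer.grab_frame('wrist'); save('w8.png',im)
top=viewer.grab_frame('top'); sc=viewer.grab_frame('scene')
for n in ('reagent_bottle','beaker','screwdriver'):
    print(n,[(c,[np.round(q['pixel'],1).tolist() for q in finder.regions_of(c,n)[:1]]) for c in ('top','scene')])
a=cv2.resize(im[120:330,220:500,::-1],(560,420),interpolation=cv2.INTER_CUBIC); cv2.imwrite('pics/w8b.png',cv2.resize(im[120:330,220:500,::-1],(800,600),interpolation=cv2.INTER_CUBIC))
i=viewer.camera_info('wrist'); f=.0794
cr=lambda p:((pr(i,p)-[220,120])/.35).round(0).tolist()
print(cr(latch(.0044,0,3.02)),'lip',cr([[f+.0065,.011,.1125],[f+.009,-.011,.1125]]),'edge',cr([[f,0,.121],[f,0,.119]]))
"
```

```text
t 18.675 plate pos [0.1091 0.0511 0.1735] F [-0.1  -0.19 -0.2 ] w 0.002173599422417978
[ 0.1 -0.5  0.2] [-8.2  1.1  2.4]
reagent_bottle [('top', [[245.7, 268.8]]), ('scene', [[355.8, 205.3]])]
beaker [('top', [[458.4, 195.7]]), ('scene', [[190.3, 131.0]])]
screwdriver [('top', [[300.0, 174.7]]), ('scene', [[229.7, 214.7]])]
[[276.0, 268.0], [373.0, 268.0], [342.0, 341.0], [267.0, 395.0], [450.0, 394.0], [359.0, 394.0]] lip [[317.0, 398.0], [411.0, 388.0]] edge [[369.0, 439.0], [368.0, 435.0]]
```

View pics/w8b.png

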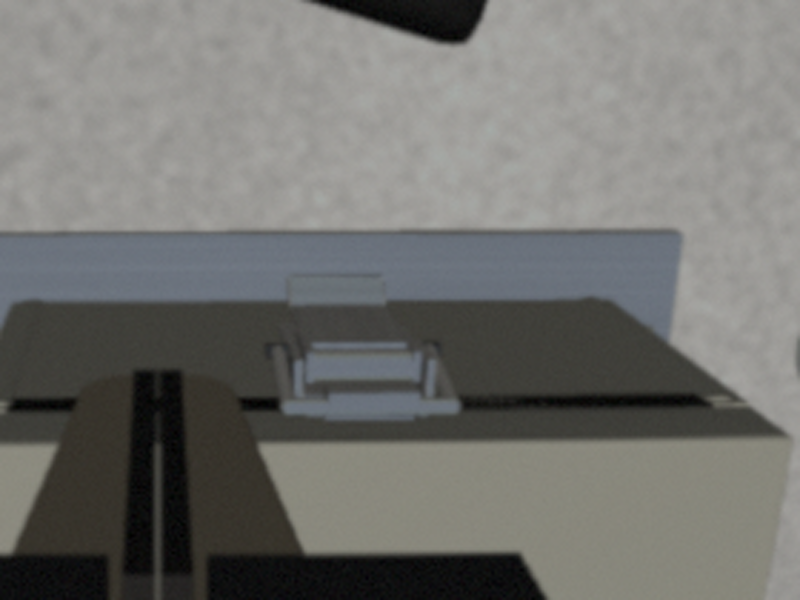

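```bash
python3 -c "
from cell import manip; print(manip.hand_in())"
```

```text
the job is handed in; nothing more can be done
None
```

I closed the enclosure and handed the job in at about 19 s of the 72 s allowed; the hand-in returned no verdict. I lowered the cover onto its gasket with a press of about 6 N. I then tipped the bail over the keeper lip, pressed the lever down its arc until it was past centre, and pressed it home.

- **Lever:** in a touch check at about 7 N the tab stopped 19.7 mm further out than the box face. That puts the lever about 0.005 rad from its stop. An earlier reading with the gripper tilted had suggested about 0.04 rad; I trust the straight touch more.
- **Bail:** the last wrist picture shows the bar seated behind the keeper lip and the lever hanging flat.
- **Cover:** I did not measure how tightly it is drawn down. It looks closed in the last picture, and the bail and lever positions match a latched cover.
- **Forces:** the highest readings at the ends of moves were about 11 N on the lever and 6 N on the cover. Forces within a move were not reported.
- **Bench items:** in the scene camera the bottle, beaker and screwdriver are within about 4 pixels of where they started. In the top camera the beaker reads 12 pixels off and the screwdriver 25. I put that down to the arm partly hiding them, but did not confirm it.
- **Calibration:** the camera views disagreed by up to about 3 mm on the plate's sideways position. The shut fingers were wide enough to cover the lever regardless.

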